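Shim the rocking welder control unit

TASK

The blue control unit rocks because its yellow foot is too short. Push the red wedge, thin end first, under that yellow foot until it bears and the unit stops rocking, without jacking the unit out of level or shoving it away; then prove it by pressing firmly down with a fingertip on the green spot above that foot, and back off clear. Slide the wedge along the bench only, never lift it, and leave the grey wedge and everything else alone.

Things in the scene. Friction and masses are not known exactly. Their poses are not given: they have to be found in the camera images.
- unit: Flat blue control unit, 2 to 3 kg, loose on four 24 x 24 feet centred at x +-82, y +-68. Housing 200 (x) x 170 (y), underside at 20, top at 80 above the bench. Origin: bench height, below the housing centre; z up. It rests level on three black feet; the yellow foot at (+82, +68) hangs clear. Unshimmed, 2 to 5 N down on that corner rocks it by up to 0.1 rad.
- short_foot (a point): Centre of the flat underside (24 x 24 mm) of the yellow short foot. Its height above the bench is the gap to fill: 7 to 11 mm, different each time. The foot does not move relative to the unit. The outer face of the foot is 5 mm inside the housing's +y side.
- press_spot (a point): Centre of the top face of the green disc (diameter 26, top at 82 above the bench) on top of the unit, straight above the yellow foot. Press here with a steady 10 to 20 N.
- wedge: Red plastic wedge, 0.08 kg, 122 long (x), 45 wide (y), loose on the bench. Origin at bench height, mid width. Thin end at x = -60, 4 high; the top rises 0.11 mm per mm towards +x, to 16.5 at x = +54, where an upright push plate 30 high, 8 thick ends it. At the start it lies off the unit's +y side, thin end roughly towards the yellow foot.
- push_face (a point): Centre of the flat outer face of the push plate, at the wedge's x = +62, 15 above the bench. Push here or lower, towards the wedge's -x. It slides with under 1 N; on meeting the foot the resistance jumps to 3 to 6 N: stop there. Pushed on, at 8 to 12 N the whole unit slides away with it. The wedge stays where left (self-locking).
- spare_wedge: Bystander, not to be disturbed: grey wedge of the same shape as the red one.
- clamp_a: Bystander, not to be disturbed: black and red bar clamp lying flat, 240 x 100 x 22 mm. Origin at the centre of its underside.
- clamp_b: Bystander, not to be disturbed: black and red bar clamp lying flat, 240 x 100 x 22 mm. Origin at the centre of its underside.
- cleaner: Bystander, not to be disturbed: white bottle, diameter 60, 150 high mm. Origin at the centre of its underside.
- pipe_offcut: Bystander, not to be disturbed: grey pipe offcut standing up, diameter 64, 50 high mm. Origin at the centre of its underside.
- screwdriver: Bystander, not to be disturbed: screwdriver lying flat.
- test_plates: Bystander, not to be disturbed: block of white plastic test plates, 140 x 60 x 24 mm. Origin at the centre of its underside.
Things that resemble listed ones, but are neither listed nor needed, are in the scene too. Leave any orange or turquoise look-alike of the wedge alone.

How it is judged:
By the outcome, as a careful person would: the job done as asked, in the order asked, and still so for the second after the job is handed in, with the robot touching nothing.
It also fails if it takes over 61 s, if anything falls off the work surface, if the arm or the gripper's body presses on something with over 40 N, if the wrist force passes 120 N, or if a joint passes its speed limit or range.

ROBOT

A 6-joint arm with a two-finger parallel gripper is mounted at the origin on the work surface. World frame = base frame: x ahead of the robot, y to its left, z up, the work surface at z = 0. Lengths are in m, angles in rad, forces in N, time in s.
With the tool pointing down it reaches from about 0.375 to 0.925 m from the base axis. Payload 5.7 kg.
Tool frame: the origin (TCP) lies at the centre of the arm's flange, where the gripper is bolted on; the fingertips stand 182 mm ahead of it and the grasp point (between the pads) lies 163 mm ahead of it; z points along the fingers, y is the line along which they close (so a half turn about z gives the same grasp; the last joint's range is limited). The gripper opens to 88 mm and grips with 3 to 60 N. Pads are 20 mm wide; open, the fingers measure 115 mm over their backs; the gripper's body (75 mm by 178 mm) begins 61 mm behind the grasp point.
Start: joints at [1.092, 0.359, 1.51, -0, 1.272, -0.115], TCP at [0.213, 0.561, 0.405] pointing down, gripper open.
Joint ranges: [-2.97, 2.97], [-1.01, 2.36], [0.21, 2.38], [-0.96, 4.11], [0.2, 2.71], [-2.98, 2.98]. Speed limits (rad/s): [2.39, 2.39, 3.14, 3.14, 3.14, 3.14].

INTERFACE

Orientations are given as a rotation vector (axis times angle).
In Python, from rig import env gives the robot as it stands. The module is installed in compiled form; this text tells all that it offers. Calls block until the motion is done:
- env.movep(position, orientation): joint-space move of the TCP to a pose.
- env.line_to(position, rotation=None, speed=0.15, stop_force=None): straight line of the TCP; rotation=None keeps the orientation; speed is the mean speed in m/s. With stop_force (N) it stops when the force on the tool has changed by that much, and returns True; else False.
- env.move_joints(angles): joint-space move.
- env.command_gripper(opening): finger opening in m; the grip force is fixed at half the most; returns when the fingers have stopped.
- env.sleep(seconds).
- env.ik(position, orientation): joint angles nearest the present ones, or None.
- env.get_state(): the state.
- env.capture(name): name is "scene" or "top" or "wrist"; returns the picture (480x640x3 uint8, blue, green, red); there is no depth.
- env.camera_params(name): a dict with "camera_matrix" (3x3 intrinsics, pixels), "k1" (the pictures are not rectified: a ray, as slopes to the right and down, at radius r is drawn at 1 + k1 r^2 times it, then the intrinsics apply), "rvec" (rotation vector, rad) and "tvec" (3), from world to camera coordinates, as OpenCV has them. Camera axes: x right, y down, z forward; pixel columns grow to the right and rows downward; lengths in m; the calibration is good to about 2 mm. A picture is of the moment at which its call begins: read the wrist's pose just before it. camera_params takes no time and is no camera call; for the wrist camera it gives the pose at the moment of the call.
A pose or a line that the arm cannot do raises env.Unreachable and nothing moves.
- env.finish_job(): hands the job in; it is judged then, once.
The state is a dict: "clock": time; "joint_positions": joint angles; "joint_velocities": joint speeds; "tau": joint torques, N m; "tcp_pos": TCP position; "orientation": TCP orientation; "force": force on the tool from outside, world axes, zero at the start; "torque": the same for the moment, N m; "gripper_width": finger opening in m; "grip_force": force on a finger pad.
Only numpy, scipy, OpenCV 4.12 (cv2) and the standard library are available. Lean on these libraries where they do the work, as an engineer would, in place of code of your own. Each camera call takes 0.05 s, during which the arm holds its last target. There are 200 camera calls.

## Working session

There is one attempt and no reset: what is moved stays moved. The work goes in short steps, each a Python script; the robot and the scene stay as the last script left them, time stands still between calls to the robot, and variables do not carry over. Pictures are saved under pics/ and viewed, at most 10 in all, crops included, and the job is handed in when it is done.

```bash
mkdir -p pics
cat > h.py <<'E'
import numpy as np, cv2
from rig import env
def ray(name,uv,p=None):
    p=p or env.camera_params(name);K=np.array(p["camera_matrix"]);k1=p["k1"]
    R=cv2.Rodrigues(np.array(p["rvec"],float))[0];t=np.array(p["tvec"],float).ravel()
    q=cv2.undistortPoints(np.array([[uv]],float),K,np.array([k1,0,0,0,0]))[0,0]
    return -R.T@t,R.T@np.array([q[0],q[1],1])
def on(name,uv,z,p=None):
    c,d=ray(name,uv,p);return c+d*(z-c[2])/d[2]
def proj(name,P,p=None):
    p=p or env.camera_params(name)
    return cv2.projectPoints(np.array(P,float).reshape(-1,3),np.array(p["rvec"],float),np.array(p["tvec"],float),np.array(p["camera_matrix"]),np.array([p["k1"],0,0,0,0.]))[0][:,0]
E
python3 - <<'E'
from h import *
for n in("scene","top"):
    im=env.capture(n);cv2.imwrite(f"pics/{n}0.png",im);c,d=ray(n,(320,240));print(n,c,d)
print(env.get_state()["clock"])
E
```

```text
scene [1.01499476 0.81490703 0.95150894] [-0.33405249 -0.6316424  -0.69970073]
top [0.43882893 0.01311477 1.37465088] [ 0.11511775 -0.02790025 -0.99301312]
0.1
```

View pics/top0.png

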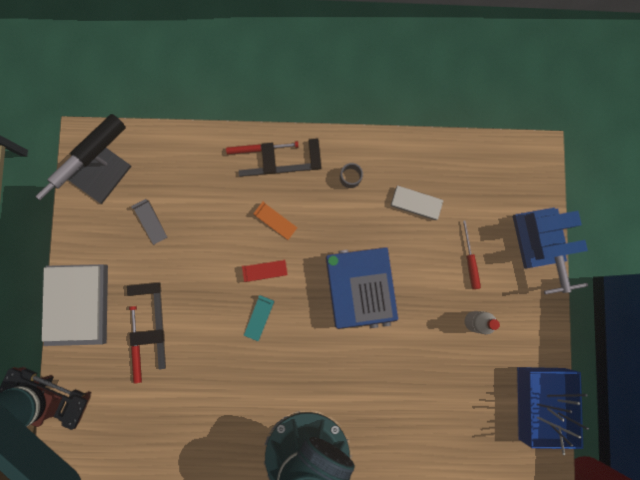

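View pics/scene0.png

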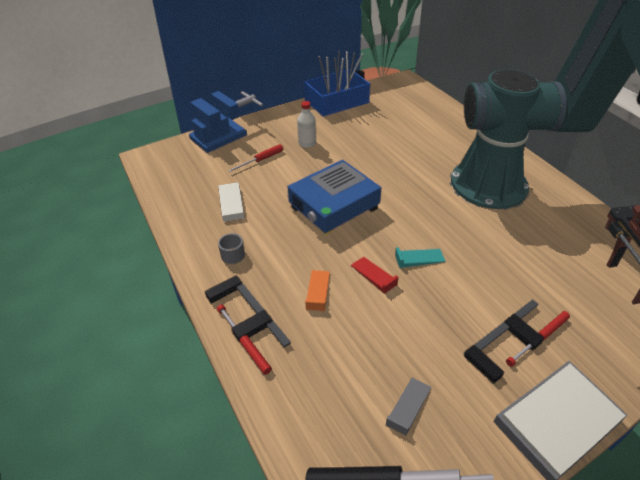

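The scene picture shows the blue unit at (335,195) with its green disc at (326,210). The red wedge is at (375,274), and its plate end at (397,283) faces away from the unit. In the top picture the unit is at (362,288), the green disc at (333,260) and the red wedge at (265,271).

The wedge look-alikes in the top view are orange (275,220), turquoise (259,318) and grey (149,221). Only the one at (265,271) is red and points at the green-disc corner. The clamp and screwdriver handles are also red, but they're round. I'll measure it and confirm in an enlarged crop.

Run:
```python
from h import *
I={n:cv2.imread(f"pics/{n}0.png") for n in("top","scene")}
def comp(n,lo,hi,near):
    h=cv2.cvtColor(I[n],cv2.COLOR_BGR2HSV)
    m=cv2.inRange(h,lo,hi)
    if lo[0]==0: m|=cv2.inRange(h,(172,lo[1],lo[2]),(180,255,255))
    N,l,s,c=cv2.connectedComponentsWithStats(m)
    i=min((i for i in range(1,N) if s[i,4]>20),key=lambda i:np.hypot(*(c[i]-near)))
    return (l==i).astype(np.uint8),c[i],s[i]
def tri(a,b):
    (c1,d1),(c2,d2)=ray("top",a),ray("scene",b)
    x=np.linalg.lstsq(np.c_[d1,-d2],c2-c1,rcond=None)[0]
    p,q=c1+x[0]*d1,c2+x[1]*d2;return (p+q)/2,np.linalg.norm(p-q)
g1=comp("top",(45,80,60),(80,255,255),(333,260));g2=comp("scene",(45,80,60),(80,255,255),(326,210))
print("green",g1[1],g2[1],g1[2],g2[2],tri(g1[1],g2[1]),on("top",g1[1],.082),on("scene",g2[1],.082))
for n,near in(("top",(265,271)),("scene",(375,274))):
    m,c,s=comp(n,(0,120,60),(7,255,255),near);print(n,"red",c,s)
    r=cv2.minAreaRect(cv2.findContours(m,0,1)[0][0]);print(r)
    for p in cv2.boxPoints(r):print(p,on(n,p,.0),on(n,p,.016))
m,c,s=comp("top",(100,100,40),(125,255,255),(345,290))
k=max(cv2.findContours(m,0,1)[0],key=cv2.contourArea);r=cv2.minAreaRect(k);print("unit",r)
for p in cv2.boxPoints(r):print(p,on("top",p,.08))
a=I["top"][230:350,225:415];b=I["scene"][150:310,280:470]
cv2.imwrite("pics/crop1.png",np.vstack([cv2.resize(a,(570,360)),cv2.resize(b,(285,240))[:, :285].repeat(2,1)[:, :570]]) if 0 else cv2.resize(a,(760,480),interpolation=cv2.INTER_CUBIC))
p=env.camera_params("wrist");R=cv2.Rodrigues(np.array(p["rvec"],float))[0];t=np.array(p["tvec"]).ravel()
s=env.get_state();RT=cv2.Rodrigues(np.array(s["orientation"]))[0]
print("cam in tool",RT.T@(-R.T@t-s["tcp_pos"]),RT.T@R.T, RT, p["camera_matrix"])
```

```text
green [332.66666667 260.1884058 ] [325.6875     210.52083333] [328 256  10   9  69] [321 208  10   6  48] (array([ 0.53442874, -0.05847008,  0.0816373 ]), np.float64(0.00034370099924756474)) [ 0.53454583 -0.05854518  0.082     ] [ 0.53449513 -0.05799577  0.082     ]
top red [263.98986975 270.54413893] [242 260  45  22 691]
((264.124267578125, 270.5577697753906), (15.737918853759766, 44.02055740356445), 81.25383758544922)
[241.1734  266.12714] [0.51776942 0.1984367  0.        ] [0.51685061 0.19627968 0.016     ]
[284.68207 259.43347] [0.53972458 0.07472443 0.        ] [0.53855022 0.07400734 0.016     ]
[287.07513 274.9884 ] [0.49531187 0.06666481 0.        ] [0.49465445 0.06604152 0.016     ]
[243.56647 281.68207] [0.47357619 0.18999883 0.        ] [0.47317175 0.18794002 0.016     ]
scene red [375.33507171 274.43546284] [351 257  47  36 767]
((375.8360595703125, 272.1966857910156), (47.3736457824707, 21.510196685791016), 39.80557632446289)
[350.7541  265.29504] [0.53753259 0.07493134 0.        ] [0.54556131 0.08737433 0.016     ]
[364.5246  248.77045] [0.47581232 0.04277237 0.        
[... 346 characters left out ...]
 [ 0.54689457 -0.04128505  0.08      ]
[387.4542  247.40616] [ 0.57288579 -0.20744484  0.08      ]
[397.08737 319.65506] [ 0.37863147 -0.2344034   0.08      ]
[335.97385 327.80356] [ 0.35402616 -0.07058075  0.08      ]
cam in tool [0.08217444 0.0012654  0.0194819 ] [[-3.57440296e-04 -9.52965460e-01 -3.03078710e-01]
 [ 9.99999310e-01 -6.79830247e-04  9.58215422e-04]
 [-1.11918828e-03 -3.03078159e-01  9.52965045e-01]] [[-9.34569339e-01  3.55780334e-01 -7.09755050e-04]
 [ 3.55781007e-01  9.34568275e-01 -1.41936435e-03]
 [ 1.58332630e-04 -1.57901177e-03 -9.99998741e-01]] [[423.12863125   0.         315.87746852]
 [  0.         423.12863125 237.02060393]
 [  0.           0.           1.        ]]
```

View pics/crop1.png

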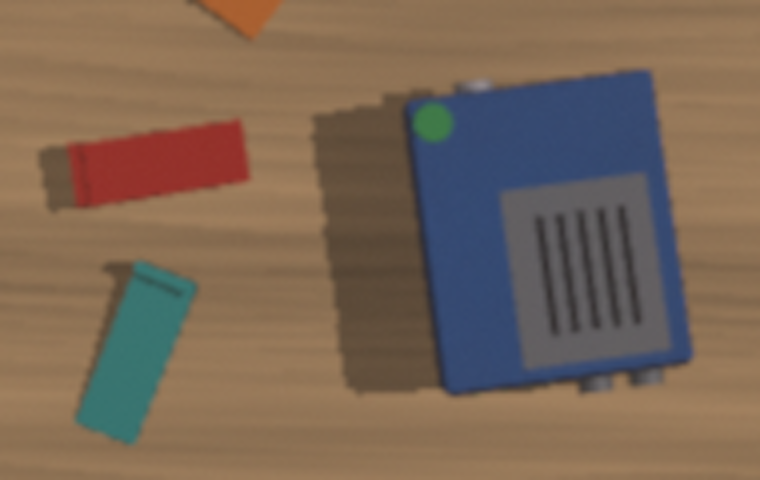

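The crop confirms the red wedge. Its plate is on the left, about (75,175) in the crop, and its thin end at (245,150) points at the green-disc corner. Measured lengths agree with the given sizes, and the green disc triangulates to z = 0.0816 against 0.082. The wedge is about 2° off the unit's y axis and about 3 mm off sideways at its face. I'll approach, push and straighten it.

```bash
cat >> h.py <<'E'
FOOT=np.array([.5345,-.0585]);A=.148
ux=np.array([np.cos(A),np.sin(A)]);uy=np.array([-np.sin(A),np.cos(A)])
def rot(d): # tool x along d (horizontal), z down
    x=np.r_[d/np.linalg.norm(d),0];z=np.array([0,0,-1.]);y=np.cross(z,x)
    return cv2.Rodrigues(np.c_[x,y,z])[0].ravel()
def st(msg=""):
    s=env.get_state();p=s["tcp_pos"];d=np.array(p[:2])-FOOT
    print(msg,round(s["clock"],2),np.round(p,4),"unit xy",np.round([d@ux,d@uy],4),"F",np.round(s["force"],2),"w",round(s["gripper_width"],4));return s
E
python3 - <<'E'
from h import *
face=np.array([.4944,.1903]);wx=np.array([-.188,.982]);wx/=np.linalg.norm(wx)
s=face+wx*.025;r=rot(wx)
env.command_gripper(.016)
env.movep(np.r_[s,.25],r);st("above")
env.line_to(np.r_[s,.187],speed=.1);st("down")
print(env.line_to(np.r_[face+wx*.008,.187],speed=.03,stop_force=2));st("touch")
B=FOOT+uy*(.170+.010)
print(env.line_to(np.r_[B,.187],rot(uy),speed=.04,stop_force=3));st("B")
im=env.capture("top");cv2.imwrite("pics/top1.png",cv2.resize(im[220:350,215:415],(800,520),interpolation=cv2.INTER_CUBIC))
im=env.capture("scene");cv2.imwrite("pics/sc1.png",cv2.resize(im[140:320,260:480],(733,600),interpolation=cv2.INTER_CUBIC))
E
```

```text
above 2.99 [0.4897 0.2157 0.2504] unit xy [-0.0039  0.2778] F [-0.34  0.08 -0.56] w 0.0158
down 3.77 [0.4899 0.2151 0.1872] unit xy [-0.0038  0.2772] F [-0.43 -0.07  0.49] w 0.0161
False
touch 4.49 [0.4929 0.198  0.187 ] unit xy [-0.0033  0.2598] F [ 0.11 -0.58 -0.19] w 0.0161
False
B 6.64 [0.5079 0.1196 0.187 ] unit xy [0.     0.1801] F [0.1  0.34 0.32] w 0.0157
```

View pics/top1.png

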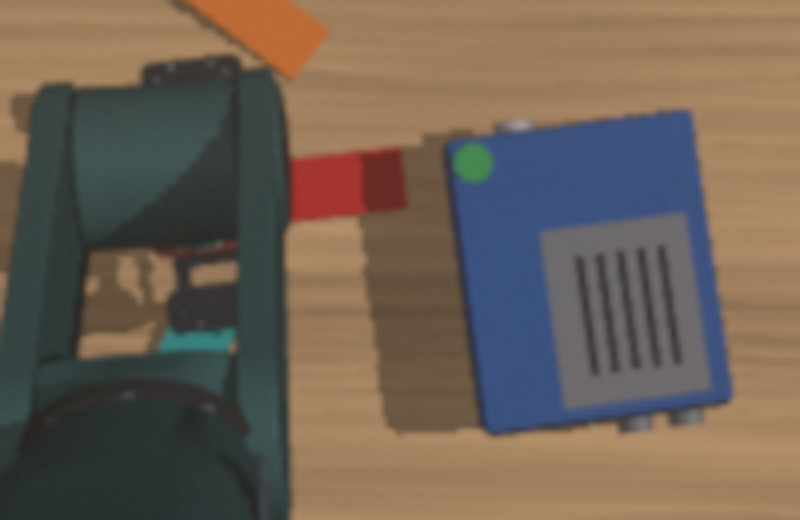

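View pics/sc1.png

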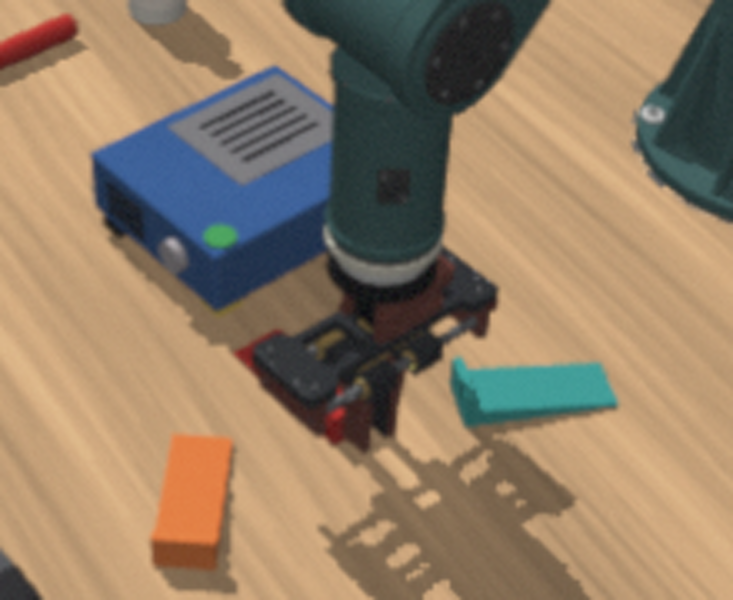

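The pictures show the wedge tip at crop (404,178), pointing at the green-disc corner. The unit hasn't moved and the look-alikes are untouched. Next I'll check the tip in unit coordinates, then push on slowly until the force jumps.

Run:
```python
from h import *
f=lambda u,v:(lambda d:np.array([d@ux,d@uy]))(on("top",(215+u/4,220+v/4),.004)[:2]-FOOT)
t1,t2=f(402,148),f(406,208);l1,l2=f(291,160),f(289,221)
print("tip",t1,t2,"edge slopes",(l1-t1)/(l1-t1)[1],(l2-t2)/(l2-t2)[1])
if abs((t1+t2)[0]/2)<.006:
    F0=env.get_state()["force"]
    T=lambda y:np.r_[FOOT+uy*y,.187]
    print(env.line_to(T(.125),speed=.03,stop_force=2.5));st("C")
```

```text
tip [0.02037447 0.04249491] [-0.02261371  0.04511254] edge slopes [0.01765525 1.        ] [0.01576244 1.        ]
False
C 8.72 [0.5161 0.0652 0.187 ] unit xy [0.    0.125] F [ 0.52 -0.24 -0.34] w 0.0159
```

Run:
```python
from h import *
T=lambda y:np.r_[FOOT+uy*y,.187]
print(env.line_to(T(.075),speed=.006,stop_force=3));s=st("D")
for i in range(4):
    env.sleep(.1);s=st()
im=env.capture("scene");cv2.imwrite("pics/sc2.png",cv2.resize(im[140:320,260:480],(733,600),interpolation=cv2.INTER_CUBIC))
```

```text
True
D 13.63 [0.5205 0.0335 0.1867] unit xy [-0.0002  0.0931] F [0.36 0.12 0.87] w 0.0157
 13.73 [0.5203 0.0336 0.1865] unit xy [-0.0005  0.0931] F [-0.27  0.08  0.14] w 0.0161
 13.83 [0.5203 0.0336 0.1864] unit xy [-0.0005  0.0932] F [-0.01 -0.79  0.1 ] w 0.016
 13.93 [0.5202 0.0336 0.1864] unit xy [-0.0005  0.0932] F [0.05 0.04 0.55] w 0.0156
 14.03 [0.5202 0.0336 0.1864] unit xy [-0.0005  0.0932] F [ 0.5  -0.6  -0.03] w 0.0156
```

It stopped with an implied height of about 10 mm at the foot, which fits the 7–11 mm gap. I'll nudge again to confirm that was a real stop and not noise.

Run:
```python
from h import *
T=lambda y:np.r_[FOOT+uy*y,.187]
y=.0931
for i in range(8):
    y-=.0005;r=env.line_to(T(y),speed=.005,stop_force=4)
    f=np.mean([(env.sleep(.02),env.get_state()["force"])[1] for _ in range(8)],0)
    s=env.get_state();d=np.array(s["tcp_pos"][:2])-FOOT
    print(r,round(y,4),np.round(d@uy,4),"push",round(f[:2]@uy,2),np.round(f,2))
    if f[:2]@uy>3.5 or r:break
print(s["clock"])
```

```text
False 0.0926 0.0928 push 2.52 [-0.4   2.48 -1.14]
False 0.0921 0.0925 push 4.9 [-0.46  4.88 -1.35]
14.9333
```

Real contact: 4.9 N of resistance, inside the 3–6 N bearing range. Now I'll back off and check that the unit hasn't moved before pressing.

Run:
```python
from h import *
env.line_to(np.r_[FOOT+uy*.14,.187],speed=.08)
env.line_to(np.r_[FOOT+uy*.14,.30],speed=.15)
env.command_gripper(0)
st("clear")
for n,b,w in(("top",(333,260),0),("scene",(326,210),0)):
    im=env.capture(n);cv2.imwrite(f"pics/{n}3.png",im)
    h=cv2.cvtColor(im,cv2.COLOR_BGR2HSV);m=cv2.inRange(h,(45,80,60),(80,255,255))
    N,l,s,c=cv2.connectedComponentsWithStats(m)
    i=min((i for i in range(1,N) if s[i,4]>20),key=lambda i:np.hypot(*(c[i]-b)));print(n,c[i],s[i],on(n,c[i],.082))
    if n=="top":
        m=cv2.inRange(h,(100,100,40),(125,255,255));m[:,:320]=0;m[:,405:]=0;m[:240]=0;m[335:]=0
        k=max(cv2.findContours(m,0,1)[0],key=cv2.contourArea);print(cv2.minAreaRect(k))
    else: cv2.imwrite("pics/sc3.png",cv2.resize(im[140:320,260:480],(733,600),interpolation=cv2.INTER_CUBIC))
```

```text
clear 17.02 [0.5138 0.08   0.2997] unit xy [-1.0e-04  1.4e-01] F [ 0.74 -0.07  0.87] w 0.0006
top [332.69117647 260.25      ] [328 256  10   9  68] [ 0.53438044 -0.05861435  0.082     ]
((361.4299621582031, 287.5099792480469), (72.97341918945312, 61.8011360168457), 81.8698959350586)
scene [324.81081081 210.78378378] [321 208   9   6  37] [ 0.53696165 -0.05823189  0.082     ]
```

View pics/sc3.png

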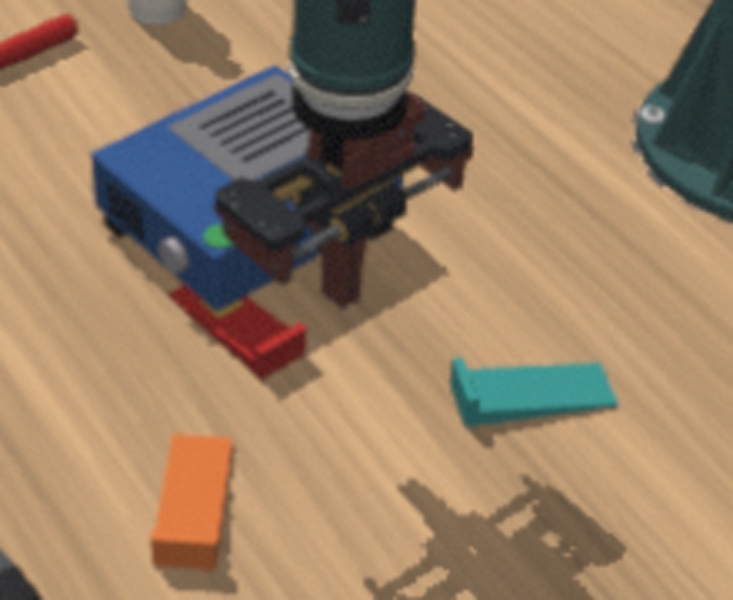

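The wedge now sits under the yellow foot, which shows at crop (232,307), with its plate outside at (285,345). The unit hasn't moved: in the top view the disc shifted by less than 0.1 px. Now the press.

Run:
```python
from h import *
r=rot(uy);G=np.array([.5344,-.0585])
env.line_to(np.r_[G,.30],speed=.15)
print(env.line_to(np.r_[G,.272],speed=.06,stop_force=5));st("near")
print(env.line_to(np.r_[G,.255],speed=.006,stop_force=4));s=st("contact")
z=s["tcp_pos"][2];zc=z
F=lambda n=8:np.mean([(env.sleep(.02),env.get_state()["force"])[1] for _ in range(n)],0)
for i in range(25):
    f=F(4)
    if f[2]>13:break
    z-=.0003;env.line_to(np.r_[G,z],speed=.005)
    print(round(z-zc,4),np.round(env.get_state()["tcp_pos"][2]-zc,4),np.round(f,1))
    if zc-z>.005:break
for i in range(3):print("hold",np.round(F(20),2));
st()
```

```text
False
near 18.82 [ 0.5344 -0.0584  0.2717] unit xy [-0.0001  0.0001] F [-0.32 -0.18 -0.02] w 0.0007
True
contact 20.27 [ 0.5344 -0.0585  0.2643] unit xy [-0.0001  0.    ] F [-0.49 -0.31  4.35] w 0.0004
-0.0003 -0.0 [-0.4 -0.3  5. ]
-0.0006 -0.0001 [-0.6  0.3  5.6]
-0.0009 -0.0001 [-1.4  0.4  8.2]
-0.0012 -0.0002 [-1.8  0.1 10.7]
-0.0015 -0.0002 [-2.7  0.7 12.8]
hold [-3.09  1.1  15.67]
hold [-3.19  1.02 15.75]
hold [-3.25  0.9  15.62]
 22.93 [ 0.5346 -0.0585  0.2641] unit xy [0.0001 0.    ] F [-3.58  0.36 16.2 ] w 0.0002
```

It held 15.7 N for 1.2 s with only 0.2 mm of sink, so it no longer rocks. Contact height was 82.3 mm against the nominal 82, so it's level too. I'll back off clear and take a final look.

Run:
```python
from h import *
env.sleep(.5);st("still pressing")
p=env.get_state()["tcp_pos"]
env.line_to(np.r_[p[:2],.30],speed=.05)
env.line_to(np.r_[p[:2],.40],speed=.15)
env.line_to(np.r_[.40,.33,.40],speed=.2);env.sleep(.5);st("clear")
for n,b in(("top",(333,260)),("scene",(326,210))):
    im=env.capture(n)
    h=cv2.cvtColor(im,cv2.COLOR_BGR2HSV);m=cv2.inRange(h,(45,80,60),(80,255,255))
    N,l,s,c=cv2.connectedComponentsWithStats(m)
    i=min((i for i in range(1,N) if s[i,4]>20),key=lambda i:np.hypot(*(c[i]-b)));print(n,c[i],s[i,4])
    if n=="scene":cv2.imwrite("pics/sc4.png",cv2.resize(im[140:320,260:480],(733,600),interpolation=cv2.INTER_CUBIC))
```

```text
still pressing 23.43 [ 0.5345 -0.0585  0.2641] unit xy [0. 0.] F [-2.56  0.8  16.13] w 0.0006
clear 27.84 [0.4  0.33 0.4 ] unit xy [-0.0757  0.404 ] F [ 0.7  -0.4   0.32] w -0.0
top [332.69117647 260.25      ] 68
scene [325.6875     210.52083333] 48
```

View pics/sc4.png

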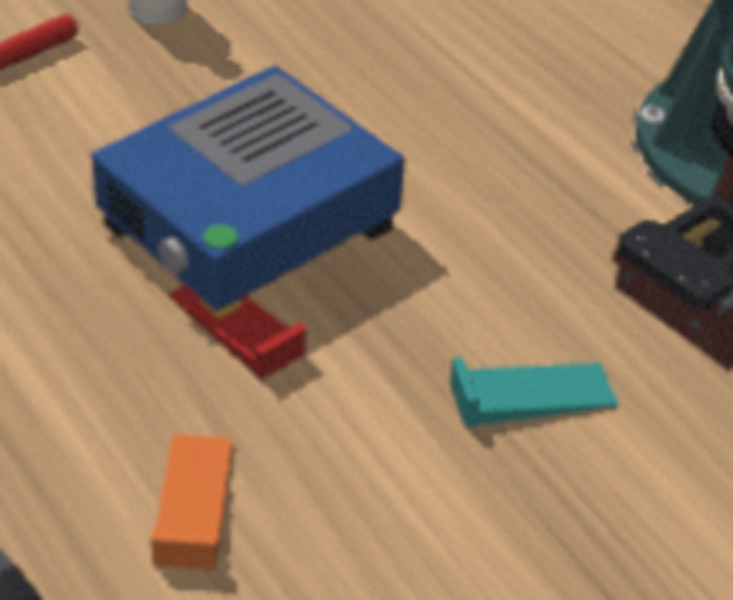

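The final picture shows the wedge under the yellow foot at crop (230,307) and the arm clear. The green disc is back at exactly its starting scene pixel, (325.69, 210.52). Handing in.

```bash
python3 -c "
from rig import env;print(env.finish_job())"
```

```text
the job is handed in; nothing more can be done
None
```

The job is handed in at about 28 s on the robot's clock: the red wedge bears under the yellow foot (4.9 N resistance), the unit did not measurably move, and a steady press of about 16 N on the green spot sank it only 0.2 mm before the arm backed off clear.

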